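# Pack the checked spares and present a relay

### The arm

A 6-joint arm with a two-finger parallel gripper is mounted at the origin on the work surface. World frame = base frame: x ahead of the robot, y to its left, z up, the work surface at z = 0. Lengths are in m, angles in degrees, forces in N, time in s.
With the tool pointing down it reaches from about 0.35 to 0.875 m from the base axis. Payload 4.2 kg.
Tool frame: the origin (TCP) lies midway between the tips of the shut fingers; the grasp point (between the pads) lies 19 mm behind it; y points along the fingers, z is the direction in which the jaws open and shut, and the axes are right-handed (so a half turn about y gives the same grasp; the last joint's range is limited). The gripper opens to 87 mm and grips with 3 to 60 N. Pads are 19 mm wide; open, the fingers measure 117 mm over their backs; the gripper's body (75 mm by 190 mm) begins 51 mm behind the grasp point.
Start: joints at [88.442, 22.042, 0.453, 0, -68.411, -14.817], TCP at [0.176, 0.6, 0.223] pointing down, gripper open.
Joint ranges: [-179.83, 179.83], [-69.29, 118.12], [-61.27, 80.66], [-181.25, 117.63], [-171.15, -9.14], [-177.46, 177.46]. Speed limits (degrees/s): [159.86, 159.86, 180, 180, 180, 180].

### API

Orientations are given as [roll, pitch, yaw] about the fixed x, y, z axes, in that order (R = Rz(yaw) Ry(pitch) Rx(roll)).
In Python, from workcell import env gives the robot as it stands. The module is installed in compiled form; this text tells all that it offers. Calls block until the motion is done:
- env.goto(position, orientation): joint-space move of the TCP to a pose.
- env.move_straight(position, rotation=None, rate=0.15, force_limit=None): straight line of the TCP; rotation=None keeps the orientation; rate is the mean speed in m/s. With force_limit (N) it stops when the force on the tool has changed by that much, and returns True; else False.
- env.set_joints(angles): joint-space move.
- env.gripper_to(opening, grasp_force=None): opening from 0.0 (shut) to 1.0 (fully open); grasp_force is the grip in N (None keeps the last); returns when the fingers have stopped.
- env.dwell(seconds).
- env.inverse_kinematics(position, orientation): joint angles nearest the present ones, or None.
- env.read_state(): the state.
- env.grab_frame(name): name is "scene" or "side" or "wrist"; returns a dict with "image" (384x512x3 uint8, blue, green, red), "fx", "fy", "cx", "cy" (pixels), "position" and "orientation" of the camera in the world. Camera axes: x right, y up, looking along -z (the intrinsics and any distortion apply to the point x, -y, -z); pixel columns grow to the right and rows downward; lengths in m; the calibration is good to about 2 mm. A picture is of the moment at which its call begins. There is no depth.
A pose or a line that the arm cannot do raises env.Unreachable and nothing moves.
- env.close_job(): hands the job in, once; it reports no verdict.
Trained networks look in a picture, given as the dict that the camera call returned (one of the last four; its "shot" number tells which), for a name from the list of things; names that differ only in an ending like _2 or _b are one class to them, and where a whole thing is asked for, a point or a joint stands for the part that bears it (a point fixed in the world has none). Each returns a list of dicts, best first, with "score" (0 to 1); they miss things now and then, are a little off and sometimes report something else, mostly with a low value. They report only what shows in the picture. A call takes as long as a camera call.
- env.search_frame(picture, thing): "xyz" ([x, y, z] in m, in world coordinates, good to about 4 mm: the middle of the surface that is visible of it).
- env.trace(picture, thing): "mask" (384x512 bool, what is visible of it).
The state is a dict: "clock": time; "joint_positions": joint angles; "qvel": joint speeds; "joint_torque": joint torques, N m; "position": TCP position; "tool_rot": TCP orientation; "force": force on the tool from outside, world axes, zero at the start; "wrist_torque": the same for the moment, N m; "opening": opening from 0.0 (shut) to 1.0 (fully open).
Only numpy, scipy, OpenCV 4.12 (cv2) and the standard library are available. Lean on these libraries where they do the work, as an engineer would, in place of code of your own. Each camera call takes 0.05 s, during which the arm holds its last target.

### The job

Stand the silver capacitor and the green module upright on the floor of the orange spares box, in the two free corners beside the parts already there, setting them down without dropping them. Then draw the red relay up out of its socket, lay it over so that its long axis is level, and finish while still holding it up in the gripper for inspection, motionless, at least 20 cm above the bench and touching nothing else. Leave the grey relays, the parts already in the box and the things on the bench where they are.

Things in the scene. Friction and masses are not known exactly. Their poses are not given: they have to be found in the camera images.
- capacitor_mid (a point): Silver cylindrical motor capacitor, 42 mm diameter, 84 mm high (two flat brass tags rise 8 mm more on its top), a blue band round its foot, 0.09 to 0.18 kg, standing upright on the bench. This point is its centre, 42 mm above its foot; its z axis points up along the cylinder.
- module_mid (a point): Green block module, 42 x 42 mm and 80 mm high (four brass studs rise 5 mm more on its top), white labels on two sides, 0.12 to 0.24 kg, standing upright on the bench. This point is its centre, 40 mm above its foot; x and y axes normal to its sides, z up.
- box: Open orange spares box, fixed to the bench, square, 112 x 112 mm outside, 42 mm high, walls and floor 6 mm thick: 100 x 100 mm inside. Origin: centre of its underside on the bench; x and y axes parallel to its walls, z up. Two low parts no higher than 42 mm above the bench stand in two opposite corners; the other two corners are free, each about 50 x 50 mm.
- corner_a (a point): Middle of the first free corner, on the inner floor of the orange box (6 mm above the bench, 25 mm from both walls); axes as the box.
- corner_b (a point): Middle of the other free corner, diagonally opposite, likewise.
- grease_jar: Closed grease jar with blue cap, 46 mm diameter, 35 mm high, already in one corner of the box; stays there. Origin: centre of its underside.
- contact_block: Black contact block with three brass bars, 45 x 45 x 34 mm, already in the corner of the box opposite the jar; stays there. Origin: centre of its underside.
- relay_red_mid (a point): Plug-in relay with red cover and black plug foot, 36 x 36 mm and 90 mm high, 0.10 to 0.20 kg, standing upright in one of the three sockets of the grey test base, pushed 24 mm deep with about 1.5 mm play each side (no latch; it draws straight up). Its foot is at first 10 mm, its top 100 mm above the bench. This point is its centre, 45 mm from foot and top; x and y axes normal to its sides, z along its height from foot to top.
- relay_grey1_mid (a point): Centre of a like relay with grey cover, in another socket; leave alone. Axes as the red relay.
- relay_grey2_mid (a point): Centre of the other grey relay, in the remaining socket; leave alone.
- base: Grey test base, a plate fixed on the bench, 70 mm (x) by 250 mm (y), 34 mm high, with three sockets in a row along its y axis, 85 mm apart. Origin: centre of its underside; x normal to the row, z up. Any of the three sockets may hold the red relay.
- screwdriver: Screwdriver lying on the bench, left of the test base; leave alone. Origin: on the bench under its middle; x along the tool.
- wrench: Open-ended wrench lying on the bench, right of the orange box; leave alone. Origin: on the bench under its middle; x along the tool.
- tape_roll: Yellow roll, 70 mm diameter, 20 mm high, lying on the bench at the right near the robot; leave alone. Origin: centre of its underside. Fixed equipment up to 0.15 m high stands along the far edge and the sides of the bench.

How it is judged (in metres and radians):
On the way, in this order (a step that is already met when the one before it is completed fails the run):
1. capacitor and module both stand upright on the floor of the orange box, let go (x of capacitor_mid in the frame of box between -0.036 and 0.036 m and y of capacitor_mid in the frame of box between -0.036 and 0.036 m and z of capacitor_mid in the frame of box between 0.042 and 0.054 m and angle between each of capacitor_mid, module_mid's own z axis and vertical below 0.15 rad and contact force between the fingers and capacitor below 0.05 N and x of module_mid in the frame of box between -0.036 and 0.036 m and y of module_mid in the frame of box between -0.036 and 0.036 m and z of module_mid in the frame of box between 0.04 and 0.052 m and contact force between the fingers and module below 0.05 N), for 0.2 s.
2. the red relay is out of its socket, carried by the gripper (height (world z) of relay_red_mid above 0.1 m and contact force between the fingers and relay_red above 0.5 N and contact force between relay_red and base below 0.05 N), for 0.1 s.
At the end, for the whole second after the job is handed in: Capacitor and module upright (8 deg) on the box floor (foot within 6 mm), clear of the fingers; red relay held still in the fingers, centre over 19 cm above the bench, long axis level within 25 deg, touching neither base, box nor other parts (all of step 1 and height (world z) of relay_red_mid above 0.19 m and angle between relay_red_mid's own z axis and vertical between 1.13 and 2.01 rad and contact force between the fingers and relay_red above 0.5 N and linear speed of relay_red below 0.04 m/s and angular speed of relay_red below 0.3 rad/s and contact force between relay_red and base below 0.05 N and contact force between relay_red and box below 0.05 N and contact force between relay_red and relay_grey1 below 0.05 N and contact force between relay_red and relay_grey2 below 0.05 N and contact force between relay_red and capacitor below 0.05 N and contact force between relay_red and module below 0.05 N); the arm keeps its last pose, push and grip.
It fails at once if a grey relay is moved more than 15 mm (distance of any of relay_grey1_mid, relay_grey2_mid from where it was at the start of the episode above 0.015 m).
It fails at once if a part already in the box is moved more than 20 mm (distance of any of grease_jar, contact_block from where it was at the start of the episode above 0.02 m).
It fails at once if a tool or the roll is moved more than 30 mm (distance of any of screwdriver, wrench, tape_roll from where it was at the start of the episode above 0.03 m).
It fails at once if capacitor, module or red relay is dropped (falls freely faster than 0.6 m/s) ((linear speed of capacitor above 0.6 m/s and contact force between capacitor and anything else below 0.01 N) or (linear speed of module above 0.6 m/s and contact force between module and anything else below 0.01 N) or (linear speed of relay_red above 0.6 m/s and contact force between relay_red and anything else below 0.01 N)).
It also fails if it takes over 69 s, if anything falls off the work surface, if the arm or the gripper's body presses on something with over 40 N, if the wrist force passes 120 N, or if a joint passes its speed limit or range.

## Working session

There is one attempt and no reset: what is moved stays moved. The work goes in short steps, each a Python script; the robot and the scene stay as the last script left them, time stands still between calls to the robot, and variables do not carry over. Pictures are saved under pics/ and viewed, and the job is handed in when it is done.

```bash
mkdir -p pics; ls
python3 - <<'E'
from workcell import env
import cv2,numpy as np,pickle
s=env.read_state();print(s['clock'],s['position'],s['tool_rot'],s['opening'])
ims=[]
for c in ["scene","side","wrist"]:
    f=env.grab_frame(c);ims.append(f['image']);print(c,[f[k] for k in ('fx','fy','cx','cy','position','orientation')],[k for k in f])
    cv2.imwrite(f'pics/{c}0.png',f['image'])
    for t in ["capacitor_mid","module_mid","box","grease_jar","contact_block","relay_red_mid","relay_grey1_mid","base","screwdriver","wrench","tape_roll"]:
        print(t,[(np.round(d['xyz'],3).tolist(),round(float(d['score']),2)) for d in env.search_frame(f,t)][:3])
print(env.read_state()['clock'])
E
```

```text
pics
0.0 [0.17601981 0.5990724  0.22147232] [-8.98763080e+01  6.05406563e-03  1.63613607e+02] 1.0036621715980771
scene [387.675661804827, 387.675661804827, 255.79736219722673, 189.12499654399747, array([1.20497241, 0.0136331 , 0.81551957]), array([44.33966244, -1.09393851, 95.27789811])] ['image', 'fx', 'fy', 'cx', 'cy', 'position', 'orientation', 'shot']
capacitor_mid [([0.465, 0.012, 0.06], 0.76)]
module_mid [([0.509, -0.274, 0.02], 0.61), ([0.478, 0.146, 0.062], 0.6)]
box [([0.514, -0.273, 0.02], 0.83)]
grease_jar [([0.506, -0.242, 0.033], 0.52)]
contact_block [([0.5, -0.307, 0.026], 0.55)]
relay_red_mid [([0.516, -0.273, 0.019], 0.67), ([0.673, 0.059, 0.084], 0.62)]
relay_grey1_mid [([0.66, 0.222, 0.081], 0.55)]
base [([0.676, 0.134, 0.036], 0.56), ([0.498, -0.305, 0.033], 0.34)]
screwdriver [([0.577, 0.352, 0.017], 0.84), ([0.514, -0.274, 0.021], 0.39), ([0.658, 0.225, 0.081], 0.22)]
wrench [([0.526, -0.453, 0.004], 0.91)]
tape_roll [([0.29, -0.374, 0.015], 0.62)]
side [424.38989206490265, 424.38989206490265, 254.26511046188114, 184.41241676740196, array([-0.13922634, -0.8773882
[... 320 characters left out ...]
[([0.49, -0.31, 0.038], 0.46)]
relay_red_mid [([0.643, 0.042, 0.071], 0.6)]
relay_grey1_mid [([0.634, 0.21, 0.076], 0.76)]
base [([0.62, 0.103, 0.026], 0.71)]
screwdriver [([0.555, 0.332, 0.022], 0.67)]
wrench [([0.496, -0.458, 0.005], 0.78)]
tape_roll [([0.277, -0.385, 0.022], 0.67)]
wrist [312.59047460829686, 312.59047460829686, 256.1713043687954, 193.92653240282567, array([0.24675272, 0.58019446, 0.38520869]), array([-1.56320996e+01,  2.61582220e-02, -1.06291468e+02])] ['image', 'fx', 'fy', 'cx', 'cy', 'position', 'orientation', 'shot']
capacitor_mid []
module_mid []
box []
grease_jar []
contact_block []
relay_red_mid []
relay_grey1_mid []
base []
screwdriver []
wrench []
tape_roll []
1.8
```

View images.

View pics/scene0.png

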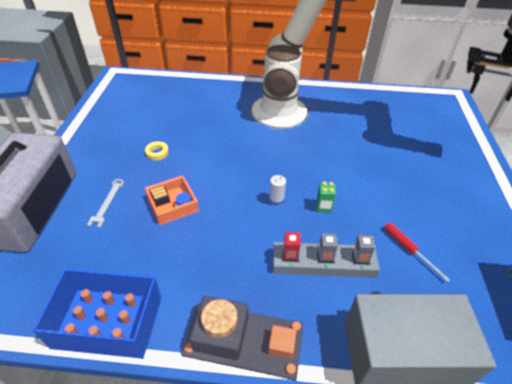

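View pics/side0.png

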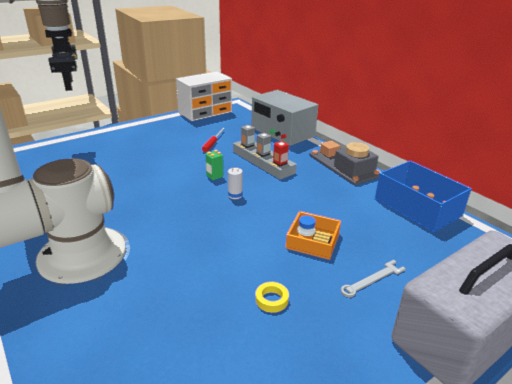

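View pics/wrist0.png

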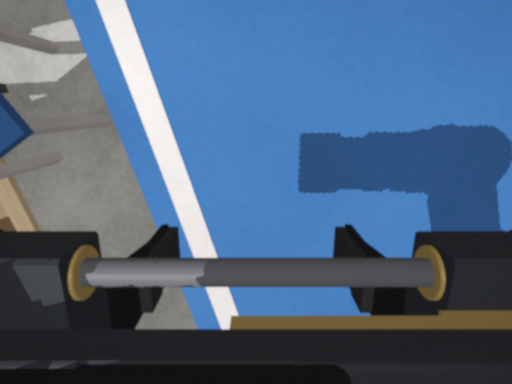

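Run:
```python
from workcell import env
import cv2,numpy as np,pickle
for y in (90,180,0,-90): 
    print(y,env.inverse_kinematics([0.53,0.08,0.3],[-90,0,y]))
print(env.inverse_kinematics([0.53,0.0,0.3],[0,0,-90]))
out={}
for n,p in (("rel",[0.53,0.07,0.30]),("box",[0.5,-0.24,0.28])):
    env.goto(p,[-90,0,90])
    s=env.read_state();print(n,s['clock'],s['position'])
    f=env.grab_frame("wrist");cv2.imwrite(f'pics/w_{n}.png',f['image'])
    f['masks']={}
    for t in ["capacitor_mid","module_mid","box","grease_jar","contact_block","relay_red_mid","relay_grey1_mid","base"][0 if n=="rel" else 2:8 if n=="rel" else 5]:
        r=env.search_frame(f,t); m=env.trace(f,t)
        print(t,[(np.round(d['xyz'],3).tolist(),round(float(d['score']),2)) for d in r][:3],[(round(float(d['score']),2),int(d['mask'].sum())) for d in m][:3])
        f['masks'][t]=m[:3]
    out[n]=f
pickle.dump(out,open('w.pkl','wb'))
print(env.read_state()['clock'])
```

```text
90 [ 25.92907787  10.63422432  -4.38914032   0.         -74.97663536
 -25.92907787]
180 [ 2.59290779e+01  1.06342243e+01 -4.38914032e+00  2.54444375e-14
 -7.49766354e+01  6.40709221e+01]
0 [ 2.59290779e+01  1.06342243e+01 -4.38914032e+00 -2.54444375e-14
 -7.49766354e+01 -1.15929078e+02]
-90 [ 25.92907787  10.63422432  -4.38914032   0.         -74.97663536
 154.07092213]
[ -34.47494558    8.0389866   -54.85908714 -142.35586821  -67.94082711
  -16.1554719 ]
rel 4.0917 [0.52997617 0.07071345 0.29978263]
capacitor_mid [([0.45, 0.014, 0.084], 0.79), ([0.629, 0.104, 0.03], 0.72)] [(0.93, 1229)]
module_mid [([0.463, 0.136, 0.079], 0.89)] [(0.81, 1501), (0.44, 1074), (0.38, 444)]
box [] []
grease_jar [([0.463, 0.139, 0.079], 0.65)] []
contact_block [] []
relay_red_mid [([0.644, 0.06, 0.098], 0.9)] [(0.88, 1464)]
relay_grey1_mid [([0.64, 0.236, 0.098], 0.62), ([0.533, 0.32, 0.019], 0.21)] [(0.91, 422)]
base [([0.63, 0.1, 0.028], 0.74)] [(0.59, 4306)]
box 6.1333 [ 0.50038297 -0.23935014  0.28012087]
box [([0.495, -0.272, 0.005], 0.82)] [(0.91, 5766)]
grease_jar [([0.495, -0.271, 0.008], 0.64), ([0.502, -0.243, 0.045], 0.56), ([0.488, -0.31, 0.032], 0.55)] [(0.91, 982)]
contact_block [([0.487, -0.307, 0.034], 0.69)] [(0.86, 1363)]
6.4833
```

View pics/w_rel.png

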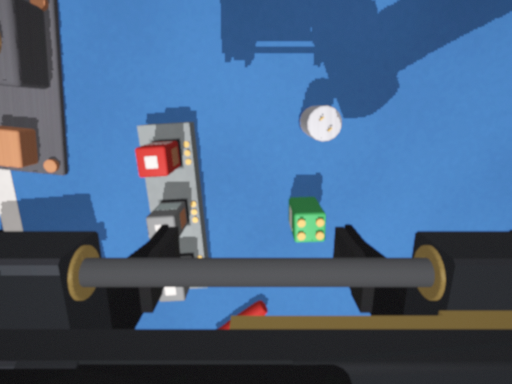

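View pics/w_box.png

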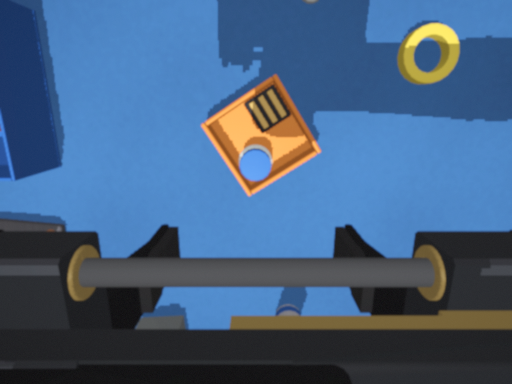

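```bash
cat > fit.py <<'E'
import numpy as np,cv2
from scipy.spatial.transform import Rotation as Ro
from scipy.optimize import minimize
def proj(f,P):
    R=Ro.from_euler('xyz',f['orientation'],degrees=True).as_matrix()
    c=(np.asarray(P)-f['position'])@R
    return np.stack([f['cx']+f['fx']*c[:,0]/-c[:,2], f['cy']+f['fy']*c[:,1]/c[:,2]],1)
def cuboid(p,w,z0,z1):
    a=np.deg2rad(p[2]);R=np.array([[np.cos(a),-np.sin(a)],[np.sin(a),np.cos(a)]])
    xy=np.array([[1,1],[-1,1],[-1,-1],[1,-1]])*w/2@R.T+p[:2]
    return np.array([[*q,z] for z in (z0,z1) for q in xy])
def cyl(p,r,z0,z1):
    t=np.linspace(0,2*np.pi,48,endpoint=False)
    return np.array([[p[0]+r*np.cos(a),p[1]+r*np.sin(a),z] for z in (z0,z1) for a in t])
S=8
def hullmask(f,P):
    m=np.zeros((384*S//4,512*S//4),np.uint8)
    h=cv2.convexHull(((proj(f,P)+.5)*S/4*16).astype(np.int32))
    cv2.fillConvexPoly(m,h,1,cv2.LINE_8,4);return m
def fit(f,mask,model,p0,st=(0.006,0.006,8)):
    M=cv2.resize(mask.astype(np.uint8),(512*S//4,384*S//4),interpolation=cv2.INTER_LINEAR)
    def cost(p):
        m=hullmask(f,model(p));return 1-(m&M).sum()/max(1,(m|M).sum())
    best=None
    for y0 in ([p0[2]] if len(p0)==3 and len(st)==3 else [None]):
        x0=np.array(p0,float)
        for k in range(3):
            sx=np.vstack([x0]+[x0+np.eye(len(x0))[i]*st[i]/2**k for i in range(len(x0))])
            r=minimize(cost,x0,method='Nelder-Mead',options=dict(initial_simplex=sx,xatol=1e-5,fatol=1e-5));x0=r.x
    return r.x,r.fun
E
cat > t.py <<'E'
from fit import *
import pickle
d=pickle.load(open('w.pkl','rb'))
def hsv(f): return cv2.cvtColor(f['image'],cv2.COLOR_BGR2HSV)
def hull(m):
    n,l,s,_=cv2.connectedComponentsWithStats(m.astype(np.uint8));i=1+s[1:,4].argmax()
    c,_=cv2.findContours((l==i).astype(np.uint8),0,2)
    o=np.zeros_like(m,np.uint8);cv2.fillConvexPoly(o,cv2.convexHull(np.vstack(c)),1);return o
vis={}
f=d['box'];h=hsv(f)
m=(h[...,0]>4)&(h[...,0]<20)&(h[...,1]>140)&(h[...,2]>90);m[:60]=0;m[215:]=0;m[:,:180]=0;m[:,350:]=0
hm=hull(m);best=[fit(f,hm,lambda p:cuboid(p,.112,0,.042),[.495,-.275,a]) for a in (10,30,50,70)]
for b in best:print('box',b)
vis['box']=f['image'].copy();bb=min(best,key=lambda b:b[1])[0]
def draw(im,f,P):
    for q in (proj(f,P)*2).astype(int): cv2.circle(im,tuple(map(int,q)),2,(255,0,255),-1)
def big(f): return cv2.resize(f['image'],None,fx=2,fy=2)
im=big(f);draw(im,f,cuboid(bb,.112,.042,0));draw(im,f,cuboid(bb,.1,.042,.006));draw(im,f,cuboid(bb,.05,.006,.006))
cv2.imwrite('pics/fb.png',im[100:440,360:700])
f=d['rel'];im=big(f)
mk=lambda n:f['masks'][n][0]['mask']
for mm in ('m',):
    mod=mk('module_mid');best=[fit(f,mod,lambda p:cuboid(p,.042,0,.08),[.463,.136,a]) for a in (0,30,60)]
    for b in best:print('mod',b)
    draw(im,f,cuboid(min(best,key=lambda b:b[1])[0],.042,0,.08))
b=fit(f,mk('capacitor_mid'),lambda p:cyl(p,.021,0,.084),[.45,.012],(.005,.005));print('cap',b);draw(im,f,cyl(b[0],.021,0,.084))
best=[fit(f,mk('relay_red_mid'),lambda p:cuboid(p,.036,.034,.1),[.644,.055,a]) for a in (-20,0,20)]
for b in best:print('red',b)
draw(im,f,cuboid(min(best,key=lambda b:b[1])[0],.036,.034,.1))
cv2.imwrite('pics/fr.png',im[180:600,240:720])
E
python3 t.py
```

```text
box (array([ 0.49461084, -0.27366375, 33.09803531]), np.float64(0.037857657714124526))
box (array([ 0.49400106, -0.27400243, 33.79182009]), np.float64(0.03730875344870832))
box (array([ 0.49407772, -0.27308579, 33.17565684]), np.float64(0.037422754791555546))
box (array([ 0.49418153, -0.27362768, 32.9325354 ]), np.float64(0.03709510520209458))
mod (array([0.45976379, 0.15071383, 9.08807628]), np.float64(0.0832311465358676))
mod (array([0.45993575, 0.15051324, 8.65401546]), np.float64(0.08243947287771991))
mod (array([0.45993325, 0.15064051, 8.69913976]), np.float64(0.08286108132945325))
cap (array([0.44967173, 0.01675607]), np.float64(0.06291706387035267))
red (array([0.65099047, 0.05921279, 5.00928882]), np.float64(0.04971287940935187))
red (array([0.65103147, 0.05911444, 4.79490928]), np.float64(0.049212598425196874))
red (array([0.65100279, 0.0591267 , 4.90410718]), np.float64(0.04922874958976042))
```

```bash
python3 -c "
import cv2
a=cv2.imread('pics/fb.png');cv2.imwrite('pics/fb2.png',cv2.resize(a,None,fx=1.7,fy=1.7))
a=cv2.imread('pics/fr.png');cv2.imwrite('pics/fr2.png',cv2.resize(a,None,fx=1.4,fy=1.4))"
```

```text
(no output)
```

View pics/fb2.png

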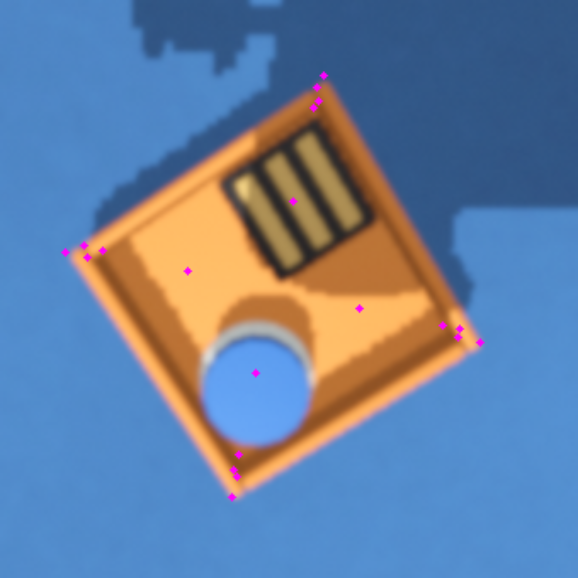

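View pics/fr2.png

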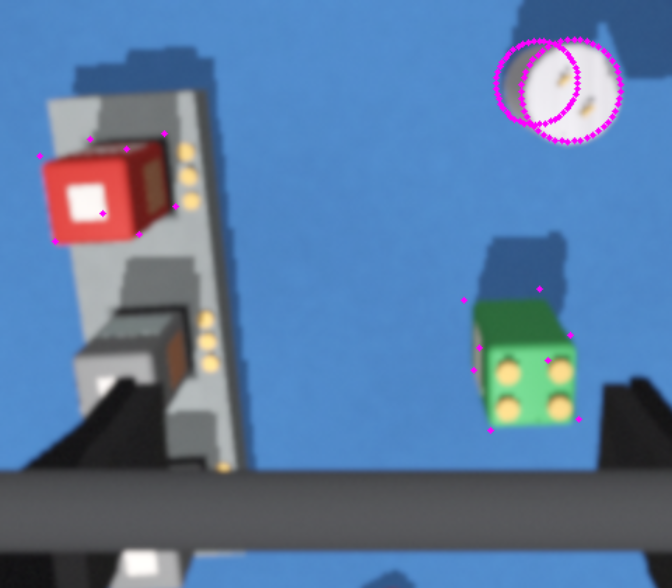

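```bash
cat > t2.py <<'E'
from fit import *
import pickle
d=pickle.load(open('w.pkl','rb'))
fs={'wbox':d['box'],'wrel':d['rel'],
'scene':dict(fx=387.675661804827,fy=387.675661804827,cx=255.79736219722673,cy=189.12499654399747,position=np.array([1.20497241,0.0136331,0.81551957]),orientation=np.array([44.33966244,-1.09393851,95.27789811]),image=cv2.imread('pics/scene0.png')),
'side':dict(fx=424.38989206490265,fy=424.38989206490265,cx=254.26511046188114,cy=184.41241676740196,position=np.array([-0.13922634,-0.87738827,0.66713699]),orientation=np.array([59.50990673,-1.14124646,-35.74985088]),image=cv2.imread('pics/side0.png'))}
def notbench(f,P,grow=10):
    # window around the object, hull of hued pixels
    q=proj(f,P);x0,y0=(q.min(0)-grow).astype(int);x1,y1=(q.max(0)+grow).astype(int)
    w=np.zeros((384,512),bool);w[max(0,y0):y1,max(0,x0):x1]=1;return w
def hull(m):
    n,l,s,_=cv2.connectedComponentsWithStats(m.astype(np.uint8));i=1+s[1:,4].argmax()
    c,_=cv2.findContours((l==i).astype(np.uint8),0,2)
    o=np.zeros(m.shape,np.uint8);cv2.fillConvexPoly(o,cv2.convexHull(np.vstack(c)),1);return o
col={'box':lambda h:(h[...,0]>3)&(h[...,0]<22)&(h[...,1]>110)&(h[...,2]>60),
'mod':lambda h:(h[...,0]>40)&(h[...,0]<85)&(h[...,1]>90),
'red':lambda h:((h[...,0]<6)|(h[...,0]>172))&(h[...,1]>130),
'cap':lambda h:(h[...,1]<75)&(h[...,2]>40)}
mdl={'box':(lambda p:cuboid(p,.112,0,.042),[.494,-.2735,33]),'mod':(lambda p:cuboid(p,.042,0,.08),[.462,.14,3]),
'red':(lambda p:cuboid(p,.036,.044,.1),[.651,.056,4]),'cap':(lambda p:cyl(p,.021,.0,.084),[.45,.013])}
for o,vs in (('box',('wbox','scene','side')),('mod',('wrel','scene','side')),('red',('wrel','scene','side')),('cap',('wrel','scene','side'))):
    for v in vs:
        f=fs[v];h=cv2.cvtColor(f['image'],cv2.COLOR_BGR2HSV)
        M,p0=mdl[o];m=col[o](h)&notbench(f,M(p0))
        hm=hull(m);r=min((fit(f,hm,M,[*p0[:2]]+[a for a in ([p0[2]+k] if len(p0)==3 else [])],(.006,.006,8)[:len(p0)]) for k in ((-15,0,15) if len(p0)==3 else (0,))),key=lambda r:r[1])
        print(o,v,np.round(r[0],4),round(r[1],3))
        ov=f['image'].copy();c,_=cv2.findContours(hm,0,2);q=proj(f,M(r[0]))
        x,y=(q.mean(0)).astype(int);B=cv2.resize(ov,None,fx=4,fy=4,interpolation=cv2.INTER_NEAREST)
        for a in q: cv2.circle(B,tuple(int(t) for t in (a+.5)*4),2,(255,0,255),-1)
        cv2.drawContours(B,[cc*4+2 for cc in c],-1,(255,255,0),1)
        cv2.imwrite(f'pics/z_{o}_{v}.png',B[max(0,4*y-130):4*y+130,max(0,4*x-130):4*x+130])
rows=[]
for o in ('box','mod','red','cap'):
    rows.append(np.hstack([cv2.resize(cv2.imread(f'pics/z_{o}_{v}.png'),(200,200)) for v in ('wbox' if o=='box' else 'wrel','scene','side')]))
cv2.imwrite('pics/zz.png',np.hstack([np.vstack(rows[:2])])) ;cv2.imwrite('pics/zz2.png',np.vstack(rows[2:]))
E
python3 t2.py
```

```text
box wbox [ 0.494  -0.2737 32.7253] 0.019
box scene [ 0.4931 -0.2745 30.7522] 0.066
box side [ 0.4931 -0.2751 33.7253] 0.026
mod wrel [ 0.4601  0.1511 10.4592] 0.135
mod scene [ 0.4562  0.1519 -9.0053] 0.152
mod side [  0.4594   0.1517 -15.8878] 0.085
red wrel [0.6513 0.0608 8.6295] 0.097
red scene [ 0.6555  0.0605 -3.8677] 0.141
red side [  0.646    0.0522 -27.1031] 0.078
cap wrel [0.4497 0.0171] 0.066
cap scene [0.4326 0.0179] 0.205
cap side [0.4494 0.0201] 0.225
```

View pics/zz.png

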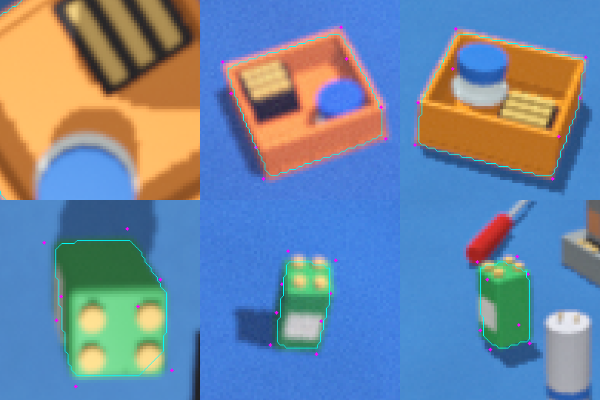

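View pics/zz2.png

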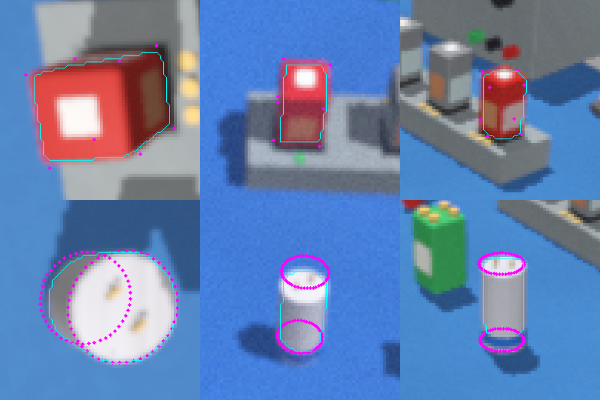

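Run:
```python
import cv2,pickle,numpy as np
d=pickle.load(open('w.pkl','rb'))
im=d['rel']['image'];print({k:d['rel'][k] for k in('position','orientation')})
a=cv2.resize(im[185:265,270:350],None,fx=7,fy=7,interpolation=cv2.INTER_NEAREST)
b=cv2.resize(cv2.imread('pics/scene0.png')[175:222,305:352],(282,282),interpolation=cv2.INTER_NEAREST)
c=cv2.resize(cv2.imread('pics/side0.png')[142:189,192:239],(278,278),interpolation=cv2.INTER_NEAREST)
B=np.zeros((560,840,3),np.uint8);B[:,:560]=a;B[:280,560:]=b[:280,:280];B[280:558,560:838]=c
cv2.imwrite('pics/mz.png',cv2.resize(B,(798,532)))
```

```text
{'position': array([ 0.53009988, -0.00156227,  0.4624515 ]), 'orientation': array([-1.56383178e+01, -3.43553566e-02, -1.79847089e+02])}
```

View pics/mz.png

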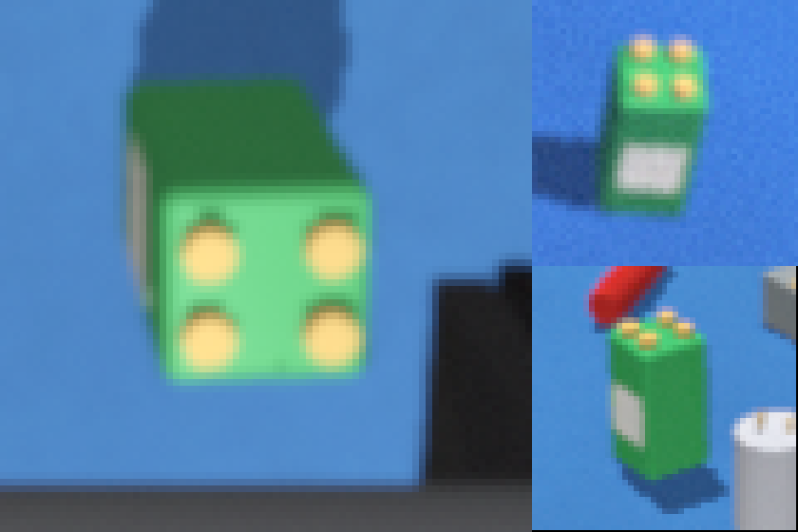

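```bash
cat >> fit.py <<'E'
def back(f,uv,z):
    R=Ro.from_euler('xyz',f['orientation'],degrees=True).as_matrix()
    uv=np.atleast_2d(uv).astype(float)
    v=np.stack([(uv[:,0]-f['cx'])/f['fx'],-(uv[:,1]-f['cy'])/f['fy'],-np.ones(len(uv))],1)@R.T
    return f['position']+v*((z-f['position'][2])/v[:,2])[:,None]
E
python3 - <<'E'
from fit import *
import pickle
f=pickle.load(open('w.pkl','rb'))['rel']
k=6.65
t=np.array([[160,187],[371,190],[363,380],[168,380]])/k+[270,185]-.5
b=np.array([[128,85],[303,80]])/k+[270,185]-.5
print(back(f,t,.08).round(4));print(back(f,b,0).round(4))
print(proj(f,cuboid([.462,.14,0],.042,0,.08)).round(1))
E
```

```text
[[0.4812 0.1305 0.08  ]
 [0.4402 0.131  0.08  ]
 [0.4393 0.171  0.08  ]
 [0.4782 0.1711 0.08  ]]
[[0.4793 0.1331 0.    ]
 [0.4388 0.1318 0.    ]]
[[285.8 214.4]
 [312.6 214.4]
 [314.1 188.5]
 [286.6 188.4]
 [291.4 234.5]
 [323.2 234.6]
 [325.2 204.2]
 [292.5 204.2]]
```

Run:
```python
from fit import *
import pickle
f=pickle.load(open('w.pkl','rb'))['rel']
for P,z in (([[197,92],[236,470],[48,100],[78,345]],.034),([[44,166],[126,156],[135,238],[57,242]],.1)):
    w=back(f,np.array(P)/2.8+[120,90]-.5,z);print(w.round(4)); print(w.mean(0))
    if z==.034:
        for a,b in((0,1),(2,3)): v=w[b]-w[a];print(np.degrees(np.arctan2(-v[0],v[1])))
    else:
        for i in range(4): v=w[(i+1)%4]-w[i];print(np.degrees(np.arctan2(v[1],v[0])),np.hypot(*v[:2]))
```

```text
[[0.6185 0.0192 0.034 ]
 [0.6083 0.218  0.034 ]
 [0.69   0.0231 0.034 ]
 [0.6869 0.147  0.034 ]]
[0.65093298 0.10181892 0.034     ]
2.9313333421070524
1.418423619075529
[[0.6697 0.046  0.1   ]
 [0.6355 0.0418 0.1   ]
 [0.6343 0.0763 0.1   ]
 [0.6675 0.0781 0.1   ]]
[0.6517591  0.06055128 0.1       ]
-172.99626926556837 0.03444951415936548
91.94253690457197 0.03449827869070214
3.1304833124620104 0.03317353512413389
-86.01082986838878 0.03216743080604896
```

Run:
```python
from workcell import env
import cv2,numpy as np
env.goto([.4497,.0171,.14],[-90,0,90]);print(env.read_state()['clock'])
f=env.grab_frame('wrist');cv2.imwrite('pics/capabove.png',f['image'])
env.move_straight([.4497,.0171,.044],rate=.1,force_limit=8)
s=env.read_state();print(s['clock'],s['position'],s['force'])
env.gripper_to(0.0,15)
s=env.read_state();print(s['clock'],s['position'],s['force'],s['opening'],s['opening']*87)
print(env.move_straight([.4497,.0171,.18],rate=.15))
s=env.read_state();print(s['clock'],s['force'],s['opening']*87)
f=env.grab_frame('side');cv2.imwrite('pics/caplift.png',f['image'])
```

```text
7.625
8.7833 [0.45020404 0.01721703 0.04446197] [-0.24026505 -0.08458289 -0.07998566]
9.6083 [0.44965138 0.01708281 0.04400372] [-0.54689517  0.45948642 -0.06033112] 0.47635060896629194 41.4425029800674
False
10.6667 [ 0.85196421 -0.04924071 -1.61594961] 41.36827117209396
```

View pics/caplift.png

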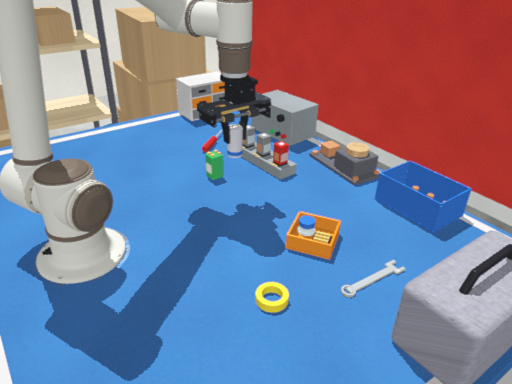

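View pics/capabove.png

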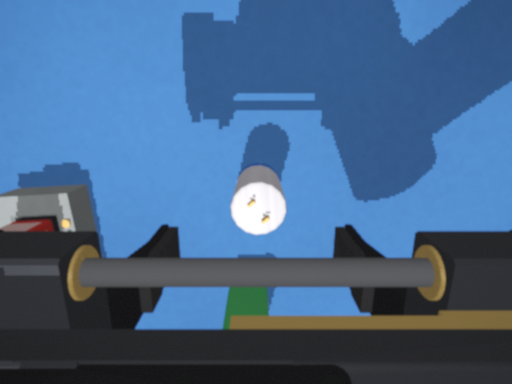

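```bash
python3 - <<'E'
from fit import *
import pickle
f=pickle.load(open('w.pkl','rb'))['rel'];f['position']=np.array([.45,.017,.14])+f['position']-[.52998,.07071,.29978]
print(back(f,[[258.5,206.5]],.084))
E
python3 - <<'E'
from workcell import env
import cv2,numpy as np
a=np.deg2rad(32.8);c=np.array([.4937,-.2742])+np.array([[np.cos(a),-np.sin(a)],[np.sin(a),np.cos(a)]])@[-.025,.025]
print(c)
env.goto([*c,.15],[-90,0,122.8])
s=env.read_state();print(s['clock'],s['position'],s['force'])
print(env.move_straight([*c,.066],rate=.12,force_limit=10))
print(env.move_straight([*c,.046],rate=.03,force_limit=3))
s=env.read_state();print(s['clock'],s['position'],s['force'])
E
```

```text
[[0.44808888 0.01552771 0.084     ]]
[ 0.45914313 -0.26672854]
11.8167 [ 0.45912056 -0.2663093   0.14961448] [-0.89476698  0.59268567 -0.94792813]
False
True
13.2083 [ 0.45894467 -0.26675976  0.04966835] [ 0.07513939 -1.0799205   2.03286321]
```

Run:
```python
from workcell import env
import cv2,numpy as np
env.gripper_to(0.75)
s=env.read_state();p=s['position'];print(s['clock'],p,s['opening'])
env.move_straight([p[0],p[1],.13],rate=.15)
f=env.grab_frame('wrist');cv2.imwrite('pics/capplaced.png',f['image'])
env.goto([.460,.151,.15],[-90,0,92]);print(env.read_state()['clock'])
f=env.grab_frame('side');cv2.imwrite('pics/capplaced_s.png',f['image'])
f=env.grab_frame('wrist');cv2.imwrite('pics/modabove.png',f['image']);print(f['position'],f['orientation'])
```

```text
13.9333 [ 0.45814349 -0.26638765  0.04933463] 0.749811934565653
16.2167
[0.46266146 0.07810907 0.31242588] [-1.56161757e+01 -4.61007980e-02 -1.77974073e+02]
```

View pics/capplaced.png

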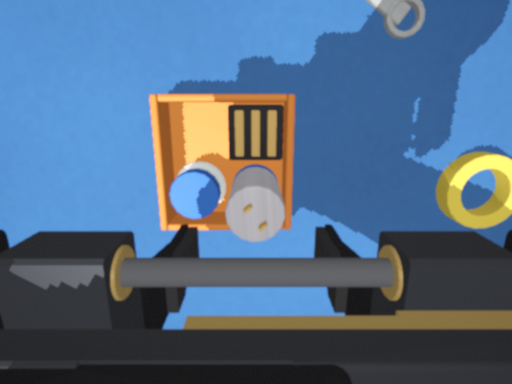

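View pics/capplaced_s.png

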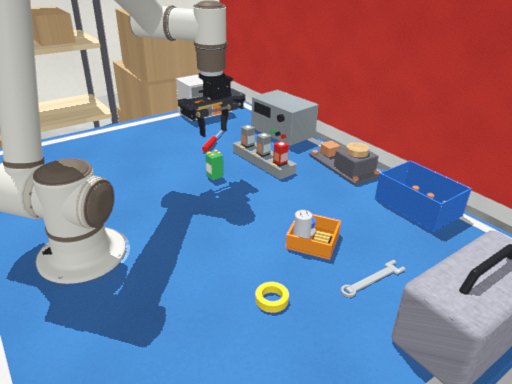

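View pics/modabove.png

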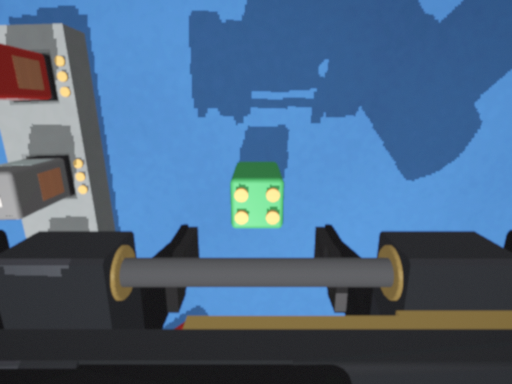

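```bash
python3 - <<'E'
from fit import *
from workcell import env
import pickle
f=pickle.load(open('w.pkl','rb'))['rel'];f['position']=np.array([0.46266146,0.07810907,0.31242588]);f['orientation']=np.array([-15.616,-.046,-177.974])
w=back(f,[[231.5,178],[283.5,178],[282.5,227],[232.5,227]],.08);print(w,w.mean(0))
m=w.mean(0)
assert abs(m[0]-.46)<.004 and abs(m[1]-.151)<.004
x,y=(m[0]+.46)/2,(m[1]+.151)/2
env.move_straight([x,y,.15],rate=.1);env.move_straight([x,y,.044],rate=.12,force_limit=8)
s=env.read_state();print(s['clock'],s['position'],s['force'])
env.gripper_to(0.0,18)
s=env.read_state();print(s['clock'],s['position'],s['force'],s['opening']*87)
env.move_straight([x,y,.19],rate=.17)
s=env.read_state();print(s['clock'],s['force'],s['opening']*87)
a=np.deg2rad(32.8);c=np.array([.4937,-.2742])+np.array([[np.cos(a),-np.sin(a)],[np.sin(a),np.cos(a)]])@[.025,-.025]
env.goto([*c,.18],[-90,0,122.8])
s=env.read_state();print(s['clock'],s['position'],s['force'])
f=env.grab_frame('scene');cv2.imwrite('pics/modcarry.png',f['image'])
f=env.grab_frame('side');cv2.imwrite('pics/modcarry_s.png',f['image'])
E
python3 -c "
import cv2,numpy as np
a=cv2.imread('pics/modcarry.png')[80:260,90:270];b=cv2.imread('pics/modcarry_s.png')[100:280,230:410]
cv2.imwrite('pics/mc.png',cv2.resize(np.hstack([a,b]),(800,400)))"
```

```text
[[0.47939042 0.13110666 0.08      ]
 [0.43983192 0.12971444 0.08      ]
 [0.43827733 0.16959621 0.08      ]
 [0.47803189 0.17098984 0.08      ]] [0.45888289 0.15035179 0.08      ]
17.6 [0.45993252 0.15099239 0.04456138] [ 0.65765961  0.51136139 -0.3806834 ]
18.1417 [0.45960537 0.15078875 0.04427927] [-1.07600899  0.92555335  2.2063047 ] 42.18777776638184
19.15 [ 0.01717899 -0.86659707 -2.73000374] 41.92235788634703
20.7583 [ 0.52842778 -0.2809422   0.17974706] [-0.59908041 -1.18282163 -1.82826697]
```

View pics/mc.png

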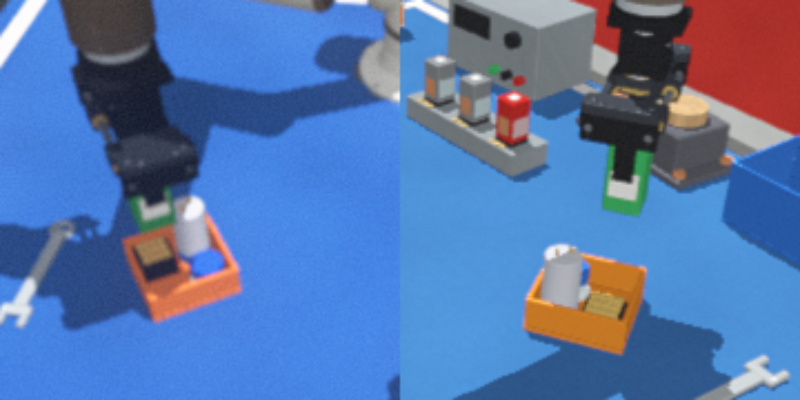

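Module is upright in the jaws and the capacitor stands in its corner. Setting the module down.

Run:
```python
from workcell import env
import cv2,numpy as np
c=[.52826,-.28167]
print(env.move_straight([*c,.068],rate=.12,force_limit=10), env.read_state()['position'])
print(env.move_straight([*c,.046],rate=.03,force_limit=3))
s=env.read_state();print(s['clock'],s['position'],s['force'])
f=env.grab_frame('side');cv2.imwrite('pics/ms1.png',f['image'])
f=env.grab_frame('scene');cv2.imwrite('pics/ms2.png',f['image'])
a=cv2.imread('pics/ms2.png')[110:240,120:250];b=cv2.imread('pics/ms1.png')[160:290,250:380]
cv2.imwrite('pics/mc2.png',cv2.resize(np.hstack([a,b]),(800,400)))
```

```text
False [ 0.52898761 -0.28188202  0.06885347]
True
22.525 [ 0.52815141 -0.28160563  0.05002495] [ 0.15237471 -0.00339188  2.1083051 ]
```

View pics/mc2.png

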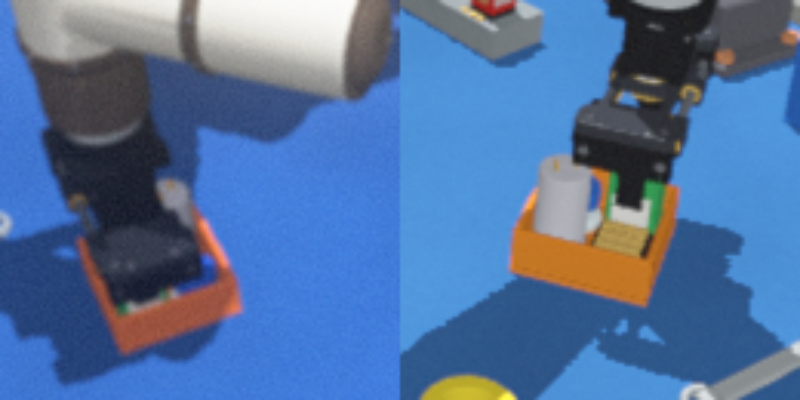

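Run:
```python
from workcell import env
import cv2,numpy as np
env.gripper_to(0.75)
s=env.read_state();p=s['position'];print(s['clock'],p,s['opening'])
env.move_straight([p[0],p[1],.14],rate=.15)
env.dwell(.3)
f=env.grab_frame('wrist');cv2.imwrite('pics/modplaced.png',f['image'])
for t in ("capacitor_mid","module_mid"): print(t,[(d['xyz'].round(3) if hasattr(d['xyz'],'round') else d['xyz'],d['score']) for d in env.search_frame(f,t)])
env.goto([.652,.060,.18],[-90,0,93.5]);print(env.read_state()['clock'])
f=env.grab_frame('side');cv2.imwrite('pics/modplaced_s.png',f['image'])
f=env.grab_frame('wrist');cv2.imwrite('pics/redabove.png',f['image']);print(list(f['position']),list(f['orientation']))
```

```text
23.35 [ 0.52706599 -0.28121134  0.0493005 ] 0.7489817984743347
capacitor_mid [([0.4737, -0.276, 0.0542], 0.64)]
module_mid [([0.5321, -0.2895, 0.0872], 0.56)]
25.925
[np.float64(0.6562461000152835), np.float64(-0.013271364001631362), np.float64(0.3425305758521452)] [np.float64(-15.628821769391713), np.float64(-0.045299518451184746), np.float64(-176.48557697630852)]
```

View pics/modplaced.png

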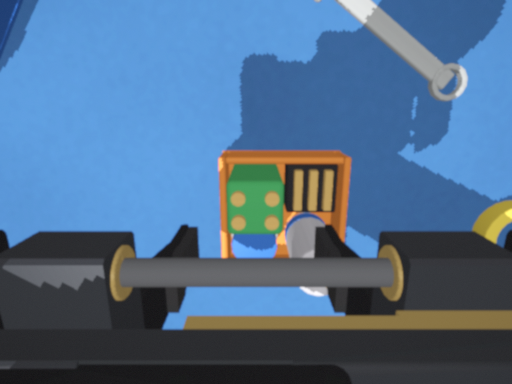

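View pics/redabove.png

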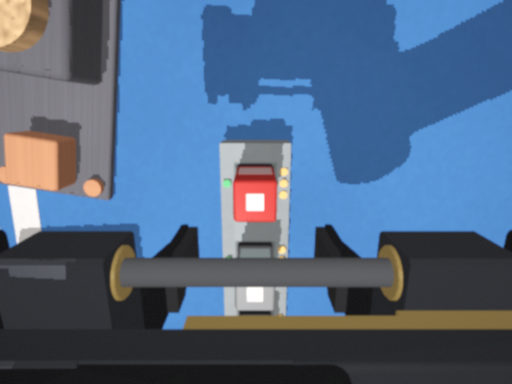

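View pics/modplaced_s.png

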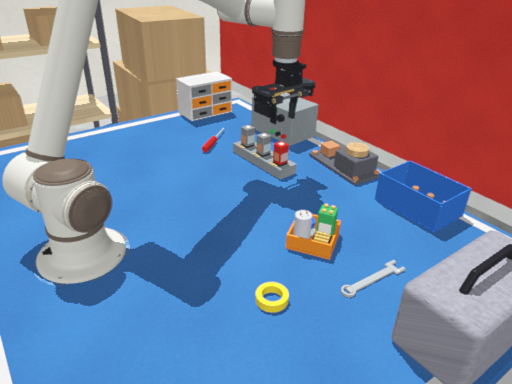

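Run:
```python
from fit import *
from workcell import env
import pickle
f=pickle.load(open('w.pkl','rb'))['rel'];f['position']=np.array([0.656246,-0.013271,0.342531]);f['orientation']=np.array([-15.6288,-.0453,-176.4856])
w=back(f,[[235.5,176.5],[276,176.5],[275.5,220],[235,220]],.1);print(w,w.mean(0))
R0=Ro.from_euler('xyz',[-90,0,93.5],degrees=True)
print(env.read_state()['joint_positions'].round(1))
for ax in ('x','y'):
  for s in (90,-90,75,-75):
    o=(Ro.from_euler(ax,s,degrees=True)*R0)
    for p in ([.6,.06,.35],[.5,.06,.35],[.5,.2,.35],[.5,-.1,.35]):
      j=env.inverse_kinematics(p,o.as_euler('xyz',degrees=True));print(ax,s,p,o.as_matrix()[:,1].round(1),None if j is None else j.round(0))
```

```text
[[0.66914238 0.04111123 0.1       ]
 [0.63707425 0.03914738 0.1       ]
 [0.63461096 0.07575625 0.1       ]
 [0.66795747 0.07779439 0.1       ]] [0.65219626 0.05845231 0.1       ]
[ 19.3  26.6   1.4   0.  -64.9 -15.9]
x 90 [0.6, 0.06, 0.35] [-0.  1. -0.] [ -21.   32.   13.  -83. -109.   24.]
x 90 [0.5, 0.06, 0.35] [-0.  1. -0.] [ -23.   25.    0.  -80. -111.   31.]
x 90 [0.5, 0.2, 0.35] [-0.  1. -0.] [-11.  22.  -6. -85. -99.  31.]
x 90 [0.5, -0.1, 0.35] [-0.  1. -0.] [ -36.   32.   12.  -76. -123.   28.]
x -90 [0.6, 0.06, 0.35] [-0. -1. -0.] [  38.   37.  -17.   57. -112.  -57.]
x -90 [0.5, 0.06, 0.35] [-0. -1. -0.] [  46.   31.  -28.   49. -112.  -63.]
x -90 [0.5, 0.2, 0.35] [-0. -1. -0.] [  55.   38.  -12.   42. -122.  -61.]
x -90 [0.5, -0.1, 0.35] [-0. -1. -0.] [  30.   24.  -41.   62. -102.  -65.]
x 75 [0.6, 0.06, 0.35] [-0.   1.  -0.3] [ -17.   27.   16.  -71. -103.   19.]
x 75 [0.5, 0.06, 0.35] [-0.   1.  -0.3] [ -19.   19.    3.  -70. -104.   25.]
x 75 [0.5, 0.2, 0.35] [-0.   1.  -0.3] [ -6.  16.  -2. -74. -91.  22.]
x 75 [0.5, -0.1, 0.35] [-0.   1.  -0.3] [ -32.   27.   14. 
[... 750 characters left out ...]
0 [0.5, 0.2, 0.35] [ 1. -0. -0.] None
y -90 [0.5, -0.1, 0.35] [ 1. -0. -0.] [ -48.   -4.  -43. -119.  -59.  141.]
y 75 [0.6, 0.06, 0.35] [-1.  -0.  -0.3] [   9.   54.   63.  -57. -169.  -55.]
y 75 [0.5, 0.06, 0.35] [-1.  -0.  -0.3] [  14.   43.   34.  -30. -152.  -28.]
y 75 [0.5, 0.2, 0.35] [-1.  -0.  -0.3] [  21.   44.   43.  -51. -153.  -50.]
y 75 [0.5, -0.1, 0.35] [-1.  -0.  -0.3] [   4.   43.   27.   -8. -148.   -4.]
y -75 [0.6, 0.06, 0.35] [ 1.  -0.  -0.3] [ -12.   -3.  -32. -139.  -18.  147.]
y -75 [0.5, 0.06, 0.35] [ 1.  -0.  -0.3] [  -9.  -16.  -37. -125.  -10.  131.]
y -75 [0.5, 0.2, 0.35] [ 1.  -0.  -0.3] None
y -75 [0.5, -0.1, 0.35] [ 1.  -0.  -0.3] [-28. -13. -31. -92. -27. 104.]
```

Run:
```python
from workcell import env
import cv2,numpy as np
x,y=.652,.0592
print(env.move_straight([x,y,.07],rate=.14,force_limit=8))
print(env.move_straight([x,y,.046],rate=.08,force_limit=8))
s=env.read_state();print(s['clock'],s['position'],s['force'])
env.gripper_to(0.0,35)
s=env.read_state();print(s['clock'],s['position'],s['force'],s['opening']*87)
env.move_straight([x,y,.085],rate=.05)
s=env.read_state();print(s['clock'],s['force'],s['opening']*87)
env.move_straight([x,y,.30],rate=.15)
s=env.read_state();print(s['clock'],s['position'],s['force'],s['opening']*87)
f=env.grab_frame('side');cv2.imwrite('pics/redup.png',f['image'])
```

```text
False
False
27.4083 [0.65164627 0.05907023 0.04521311] [ 1.05397616 -0.74947507  0.56789362]
28.025 [0.65220694 0.05926252 0.04621861] [-0.07112274  0.29155255  0.66345373] 36.026030211862235
28.9583 [ 0.00841261 -0.02275893 -0.44672015] 35.87364057575865
30.5417 [0.65157906 0.05917141 0.29882605] [ 0.76023484  0.36088477 -1.07988909] 35.74285058008041
```

View pics/redup.png

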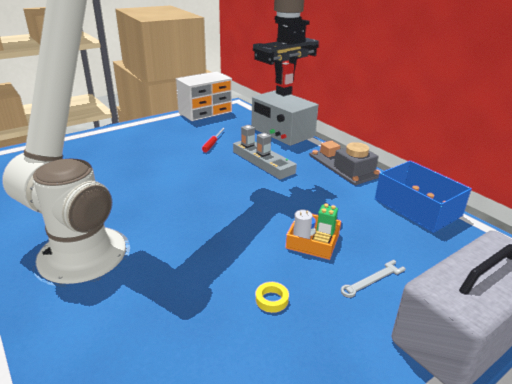

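Relay is out and held vertical at about (287,77); the grey relays remain in place. Now laying it over.

Run:
```python
from workcell import env
import cv2,numpy as np
from scipy.spatial.transform import Rotation as Ro
R0=Ro.from_euler('xyz',[-90,0,93.5],degrees=True)
for a,p in ((-45,[.62,.06,.36]),(-88,[.57,.05,.38])):
    o=(Ro.from_euler('x',a,degrees=True)*R0).as_euler('xyz',degrees=True)
    j0=env.read_state()['joint_positions'];j=env.inverse_kinematics(p,o);print(j.round(1))
    n=4   # small steps keep it gentle
    env.goto(p,o)
env.dwell(.8)
s=env.read_state();print(s['clock'],s['position'],s['force'],s['opening']*87,np.abs(s['qvel']).max(),Ro.from_euler('xyz',s['tool_rot'],degrees=True).as_matrix()[:,1])
for c in('side','scene','wrist'):
    f=env.grab_frame(c);cv2.imwrite(f'pics/end_{c}.png',f['image'])
```

```text
[ 35.1  25.7   0.8  35.4 -94.1 -38.4]
[  39.7   32.1  -19.5   55.9 -111.7  -55.5]
32.4667 [0.56998724 0.05006867 0.37995881] [-0.46600983 -0.06701437 -0.2136207 ] 36.082954523913955 0.07473396440574444 [ 1.16982258e-04 -9.99391732e-01 -3.48733677e-02]
```

View pics/end_side.png

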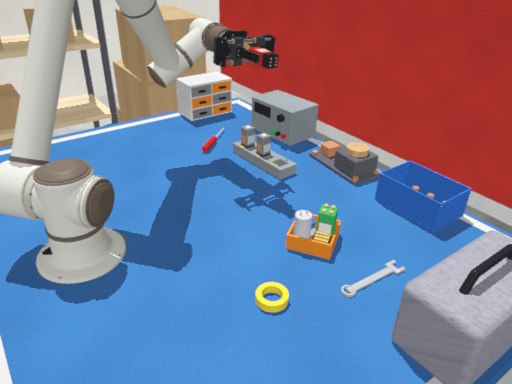

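View pics/end_scene.png

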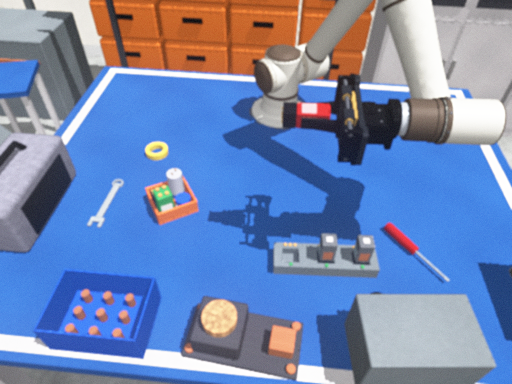

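The red relay lies level in the jaws at (305,110) in the scene view. The capacitor and module stand in the box, and the greys and tools haven't moved.

Run:
```python
from workcell import env
env.close_job()
```

```text
the job is handed in; nothing more can be done
```

I did all three parts and handed the job in at about 33 s of robot time. The hand-in gives no verdict.

- **Capacitor and module:** I set both down on the box floor under a light force stop and let go. Contact came at TCP z 0.0497 m for the capacitor and 0.0500 m for the module, against 0.050 m expected. The last pictures show both upright in the two free corners.
- **Red relay:** I drew it straight up with a 35 N grip and almost no side force. It ended level, with the tool 2° off horizontal, at about 0.38 m. The fingers read 36 mm apart, which is the relay's width, and the last pictures show it touching nothing else. The fastest joint in the last state reading was 0.07 (units not given), so the arm was practically still.
- **Left alone:** the grey relays, jar, contact block, screwdriver, wrench and tape roll show no movement in the pictures.

**Disagreements:** My first automatic fits of the module's and relay's turn angle differed between cameras, by up to about 36°. I measured both again from the corners in the overhead pictures. After placing, the capacitor's network position was about 17 mm off where I released it and the module's about 9 mm. The gripper partly hid the capacitor in that picture, so I relied on the images.

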